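# Transfer the sample bottles to the reading rack in reverse order

### The arm

A 6-joint arm with a two-finger parallel gripper is mounted at the origin on the work surface. World frame = base frame: x ahead of the robot, y to its left, z up, the work surface at z = 0. Lengths are in mm, angles in rad, forces in N, time in s.
With the tool pointing down it reaches from about 325 to 900 mm from the base axis. Payload 6.1 kg.
Tool frame: the origin (TCP) lies midway between the tips of the shut fingers; the grasp point (between the pads) lies 19 mm behind it; y points along the fingers, x is the direction in which the jaws open and shut, and the axes are right-handed (so a half turn about y gives the same grasp; the last joint's range is limited). The gripper opens to 85 mm and grips with 20 to 120 N. Pads are 22 mm wide; open, the fingers measure 114 mm over their backs; the gripper's body (76 mm by 85 mm) begins 54 mm behind the grasp point. The pads swing forward as they close: fully open they stand 13 mm farther back than shut.
Start: joints at [-1.307, 0.22, 1.526, -0, 1.395, -0.126], TCP at [237.495, -578.111, 231.3] pointing down, gripper open.
Joint ranges: [-2.98, 2.98], [-0.91, 2.08], [0.09, 2.57], [-1.24, 4.39], [0.2, 2.65], [-2.68, 2.68]. Speed limits (rad/s): [2.57, 2.57, 3.01, 3.14, 3.14, 3.14].

### API

Orientations are given as a rotation vector (axis times angle).
In Python, from workcell import telemetry, optics, job_done gives the robot as it stands.
- The arm moves only by the shell command python3 -m inch 'ROWS' [FORCE]. ROWS is text: rows parted by semicolons, each of 5 numbers parted by spaces: the finger opening in mm, from 0 to 85.4, then the shift along the tool's x, y, z in mm, then the turn about the tool's y in degrees. In form: gripper tx ty tz spin; .... A call has 1 to 8 rows; each row shifts and turns the commanded pose from where the row before left it, along the tool's axes as they then stand; what a row does not reach is not made up. A row lasts 1/8 s, in which the tool goes at most 62.5 mm and 10.7 degrees, less where a joint would pass 70% of its speed; a pose out of reach is approached as far as the arm can. A call is refused whole if a number of a shift passes 62.5 or a number of a turn 10.7, either way. A call with a gripper value outside its range is refused whole. The fingers move at their own pace and stop on an object; FORCE is the grip in N (left out, the last holds). Time passes only in rows, so rows that do not move let the fingers close. It gives the time, the measured TCP pose, the force and the opening at its end, in the units of the state.
- telemetry.get_state(): the state, without advancing time (a new reading comes with each control period).
- optics.camera(name): name is "scene" or "side" or "wrist"; returns a dict with "image" (420x560x3 uint8, blue, green, red), "fovy" (degrees; the focal length in pixels is half the picture's height over the tangent of half this angle, whatever the lens; pixels are square), "cx", "cy" (the principal point, pixels), "rvec" (rotation vector, rad) and "tvec" (3), from world to camera coordinates, as OpenCV has them. Camera axes: x right, y down, z forward; pixel columns grow to the right and rows downward; lengths in mm; the calibration is good to about 2 mm. A picture is of the moment at which its call begins. There is no depth.
- job_done(): hands the job in, once; it reports no verdict.
The state is a dict: "clock": time; "qpos": joint angles; "joint_vel": joint speeds; "joint_torque": joint torques, N m; "tool_pos": TCP position; "eef_rot": TCP orientation; "wrist_force": force on the tool from outside, world axes, zero at the start; "moment": the same for the moment, N m; "finger_gap": finger opening in mm.
Only numpy, scipy, OpenCV 4.12 (cv2) and the standard library are available. Lean on these libraries where they do the work, as an engineer would, in place of code of your own. Each camera call takes 0.05 s, during which the arm holds its last target. There are 200 camera calls.

### The job

The microscopist reads the latest sample first, so move all four capped sample bottles from the white rack to the orange rack in reverse order: the bottle nearest the white rack's purple end goes into the bay farthest from the orange rack's purple end, the second into the second farthest, and so on along the row. Keep the bottles upright throughout, and leave each one let go and standing flat on the floor of its own bay; the coloured clips on the white rack show where each bottle stood at first.

Things in the scene. Friction and masses are not known exactly. Their poses are not given: they have to be found in the camera images.
- bottle_red_mid (a point): Upright round sample bottle, off-white with a paper label and a red screw cap, 32 mm diameter (cap 31 mm), 84 mm tall, about 60 g. Point: its centre, 42 mm above its foot (48 mm above the table in a bay). z points up through the cap; yaw means nothing. Starts in a bay of the white rack, within 5 mm of the bay's centre.
- bottle_yellow_mid (a point): Upright round sample bottle, off-white with a paper label and a yellow screw cap, 32 mm diameter (cap 31 mm), 84 mm tall, about 60 g. Point: its centre, 42 mm above its foot (48 mm above the table in a bay). z points up through the cap; yaw means nothing. Starts in a bay of the white rack, within 5 mm of the bay's centre.
- bottle_green_mid (a point): Upright round sample bottle, off-white with a paper label and a green screw cap, 32 mm diameter (cap 31 mm), 84 mm tall, about 60 g. Point: its centre, 42 mm above its foot (48 mm above the table in a bay). z points up through the cap; yaw means nothing. Starts in a bay of the white rack, within 5 mm of the bay's centre.
- bottle_blue_mid (a point): Upright round sample bottle, off-white with a paper label and a blue screw cap, 32 mm diameter (cap 31 mm), 84 mm tall, about 60 g. Point: its centre, 42 mm above its foot (48 mm above the table in a bay). z points up through the cap; yaw means nothing. Starts in a bay of the white rack, within 5 mm of the bay's centre.
- white_rack: White rack, full at the start: 4 square bays in a row along its y, purple 18 mm block on its +y (robot's left) end; yaw up to 0.4 rad; fixed. 60 mm (x) by 228 mm (y) plus the block. Origin: underside centre of the 228 mm part, on the table. Bay centres x = 0, y = +84 (by the block), +28, -28, -84 mm; 52 mm square inside; floor 6 mm, wall tops 16 mm above the table; walls 4 mm thick.
- orange_rack: Orange rack, empty at the start: 4 square bays in a row along its y, purple 18 mm block on its +y (robot's left) end; yaw up to 0.4 rad; fixed. 60 mm (x) by 228 mm (y) plus the block. Origin: underside centre of the 228 mm part, on the table. Bay centres x = 0, y = +84 (by the block), +28, -28, -84 mm; 52 mm square inside; floor 6 mm, wall tops 16 mm above the table; walls 4 mm thick.
- clip_red: Flat red clip, 34 mm long, fixed on top of the white rack's far (+x) wall, beside the bay where the red-capped bottle stands at the start; it stays there. Origin: its centre on the wall top, 31.5 mm (rack +x) from the bay's centre, 16 mm above the table; its top is at 19 mm.
- clip_yellow: Flat yellow clip, 34 mm long, fixed on top of the white rack's far (+x) wall, beside the bay where the yellow-capped bottle stands at the start; it stays there. Origin: its centre on the wall top, 31.5 mm (rack +x) from the bay's centre, 16 mm above the table; its top is at 19 mm.
- clip_green: Flat green clip, 34 mm long, fixed on top of the white rack's far (+x) wall, beside the bay where the green-capped bottle stands at the start; it stays there. Origin: its centre on the wall top, 31.5 mm (rack +x) from the bay's centre, 16 mm above the table; its top is at 19 mm.
- clip_blue: Flat blue clip, 34 mm long, fixed on top of the white rack's far (+x) wall, beside the bay where the blue-capped bottle stands at the start; it stays there. Origin: its centre on the wall top, 31.5 mm (rack +x) from the bay's centre, 16 mm above the table; its top is at 19 mm.
Not all that is in view belongs to the job. What is shaped like the part that bears bottle_blue_mid but black is not meant.

How it is judged:
By the outcome, as a careful person would: the job done as asked, in the order asked, and still so for the second after the job is handed in, with the robot touching nothing.
It also fails if it takes over 107 s, if anything falls off the work surface, if the arm or the gripper's body presses on something with over 40 N, if the wrist force passes 120 N, or if a joint passes its speed limit or range.

## Working session

There is one attempt and no reset: what is moved stays moved. The work goes in short steps, Python scripts to look and compute and a shell command to move; the robot and the scene stay as the last step left them, time stands still between calls to the robot, and variables do not carry over. Pictures are saved under pics/ and viewed, about 12 in all and at most 16, crops included, and the job is handed in when it is done.

```bash
mkdir -p pics; ls
python3 - <<'E'
from workcell import telemetry, optics
import cv2
s=telemetry.get_state(); print(s)
for n in ("scene","side"):
    c=optics.camera(n); cv2.imwrite(f"pics/{n}0.png",c["image"]); print(n,c["fovy"],c["cx"],c["cy"],c["rvec"],c["tvec"],[k for k in c])
E
```

```text
pics
{'clock': 0.0, 'qpos': array([-1.30712457e+00,  2.21222245e-01,  1.52765323e+00, -7.29452418e-06,
        1.39470437e+00, -1.26115371e-01]), 'joint_vel': array([ 1.07361725e-03, -5.06848552e-04,  1.13826377e-03,  4.04508149e-05,
       -7.12181609e-04, -2.88283093e-04]), 'joint_torque': array([-4.27688281e-05, -4.96903324e+01, -3.89395022e+01,  5.65079938e-05,
        1.13978577e-02, -1.95684254e-05]), 'tool_pos': array([ 237.31555121, -577.51544103,  230.17936561]), 'eef_rot': array([-1.36742855,  0.91852378, -0.91604742]), 'wrist_force': array([0.67907275, 0.39282999, 0.56282758]), 'moment': array([-0.00542278, -0.0079985 , -0.03680174]), 'finger_gap': 85.65761583507143}
scene 52.375694200701815 274.2230709204387 216.8701307242968 [ 2.18263797  1.0426207  -0.41928321] [-344.09912295 -255.00808834 1132.49728355] ['image', 'fovy', 'cx', 'cy', 'rvec', 'tvec']
side 43.55472674481997 282.9642251523323 204.8041957593867 [ 1.96845728 -0.87739002  0.48803158] [-363.79310906  245.69526073  634.06946897] ['image', 'fovy', 'cx', 'cy', 'rvec', 'tvec']
```

View pics/scene0.png

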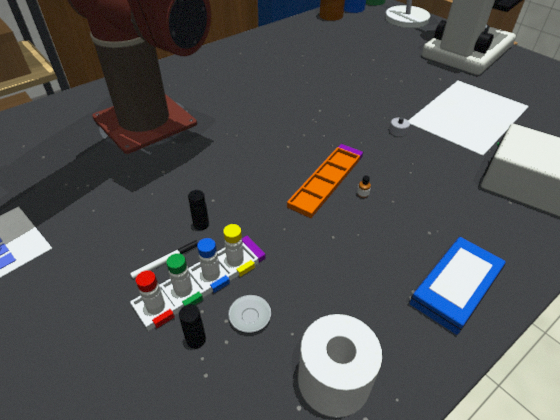

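View pics/side0.png

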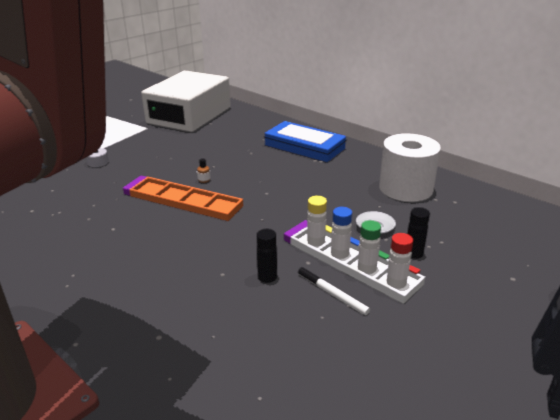

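The scene view shows the white rack with red (147,290), green (177,275), blue (208,258) and yellow (232,244) caps. Its purple end is at (255,249), beside yellow. The orange rack is empty at (325,180), with its purple end at (350,151). Things that could be mistaken for a bottle are black bottles at (199,210) and (193,327), a small amber vial at (364,187), a pen and a dish. I choose the four coloured caps standing in the white rack.

```bash
cat > h.py <<'E'
import cv2, numpy as np
from workcell import optics, telemetry
def K(c):
    f=c["image"].shape[0]/2/np.tan(np.radians(c["fovy"])/2); return np.array([[f,0,c["cx"]],[0,f,c["cy"]],[0,0,1.]])
def ray(c,p):
    R=cv2.Rodrigues(np.array(c["rvec"]))[0]; o=-R.T@np.array(c["tvec"]); d=R.T@np.linalg.inv(K(c))@np.array([p[0],p[1],1.]); return o,d/np.linalg.norm(d)
def onplane(c,p,z):
    o,d=ray(c,p); return o+d*(z-o[2])/d[2]
def tri(rs):
    A=np.zeros((3,3));b=np.zeros(3)
    for o,d in rs:
        P=np.eye(3)-np.outer(d,d);A+=P;b+=P@o
    x=np.linalg.solve(A,b); return x,[np.linalg.norm((np.eye(3)-np.outer(d,d))@(x-o)) for o,d in rs]
def blobs(img,lo,hi,amin=15):
    h=cv2.cvtColor(img,cv2.COLOR_BGR2HSV); m=cv2.inRange(h,lo,hi)
    if lo[0]==0: m|=cv2.inRange(h,(174,lo[1],lo[2]),(180,255,255))
    n,_,st,ce=cv2.connectedComponentsWithStats(m)
    return sorted([(int(st[i,4]),ce[i].round(1),st[i,:4]) for i in range(1,n) if st[i,4]>=amin],key=lambda t:-t[0])
COL=dict(red=((0,170,90),(4,255,255)),yellow=((24,150,90),(34,255,255)),green=((55,130,50),(85,255,255)),blue=((102,170,80),(118,255,255)),purple=((130,120,60),(155,255,255)),orange=((6,170,60),(16,255,255)))
E
python3 - <<'E'
from h import *
C={n:optics.camera(n) for n in("scene","side")}
for k,(lo,hi) in COL.items():
    for n in C: print(k,n,[(a,*p,*map(int,s)) for a,p,s in blobs(C[n]["image"],lo,hi)[:6]])
a=C["scene"]["image"][135:225,275:395]; b=C["side"]["image"][165:225,110:260]
d=C["scene"]["image"][180:350,120:280]
x=cv2.resize(a,(480,360),interpolation=2);y=cv2.resize(b,(600,240),interpolation=2)
o=np.zeros((600,800,3),np.uint8);o[:360,:480]=x;o[360:,:600]=y;o[:340,480:]=cv2.resize(d,(320,340));cv2.imwrite("pics/crop1.png",o)
E
```

```text
red scene [(244, np.float64(145.1), np.float64(278.5), 136, 271, 19, 16), (123, np.float64(162.3), np.float64(316.7), 153, 310, 20, 16)]
red side [(325, np.float64(401.9), np.float64(242.1), 392, 233, 21, 20), (45, np.float64(413.8), np.float64(269.2), 410, 266, 10, 7)]
yellow scene [(282, np.float64(232.0), np.float64(232.9), 223, 224, 18, 19), (151, np.float64(245.7), np.float64(267.4), 237, 260, 18, 16)]
yellow side [(30, np.float64(317.0), np.float64(204.4), 309, 202, 17, 5)]
green scene [(315, np.float64(176.1), np.float64(263.3), 167, 253, 19, 21), (153, np.float64(193.0), np.float64(299.0), 183, 292, 20, 14), (79, np.float64(374.6), np.float64(1.8), 366, 0, 18, 5)]
green side [(279, np.float64(370.3), np.float64(229.6), 361, 221, 19, 18), (35, np.float64(383.3), np.float64(254.7), 380, 252, 8, 6)]
blue scene [(2312, np.float64(458.3), np.float64(283.6), 413, 237, 93, 91), (288, np.float64(206.2), np.float64(247.0), 197, 238, 19, 20), (162, np.float64(356.3), np.float64(5.4), 348, 0, 17, 12), (144, np.float64(220.0), np.float64(283.1), 211, 276, 18, 16)]
blue side [(646, np.float64(305.6), np.float64(139.6), 266, 122, 79, 31), (464, np.float64(302.9), np.float64(150.2), 266, 139, 79, 22), (272, np.float64(342.0), np.float64(215.3), 333, 207, 19, 18), (34, np.float64(354.3), np.float64(241.0), 351, 238, 8, 7)]
purple scene [(244, np.float64(253.8), np.float64(247.4), 242, 235, 23, 27), (111, np.float64(351.1), np.float64(149.2), 338, 144, 25, 14)]
purple side [(188, np.float64(294.2), np.float64(230.2), 284, 220, 23, 23), (134, np.float64(132.1), np.float64(184.0), 123, 176, 23, 19)]
orange scene [(2139, np.float64(322.4), np.float64(182.2), 287, 147, 73, 71), (116, np.float64(335.8), np.float64(8.7), 327, 1, 16, 19), (54, np.float64(364.1), np.float64(185.2), 359, 181, 12, 9), (15, np.float64(220.1), np.float64(2.0), 217, 0, 8, 5)]
orange side [(2354, np.float64(187.4), np.float64(197.9), 130, 177, 112, 43)]
```

View pics/crop1.png

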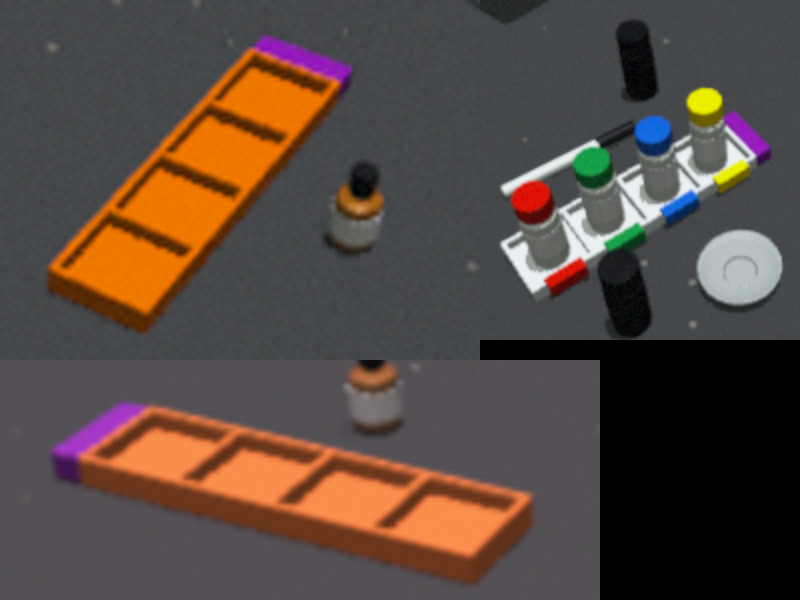

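The crop confirms the four coloured bottles beside matching clips, from the purple end: yellow, blue, green, red. The orange rack's wall-top corners are readable in both views.

Run:
```python
from h import *
C={n:optics.camera(n) for n in("scene","side")}
np.set_printoptions(precision=1,suppress=True)
caps={'yellow':((232,232.9),(317.3,206.5)),'blue':((206.2,247),(342,215.8)),'green':((176.1,263.3),(370.3,230.3)),'red':((146,279.5),(401.9,242.5))}
for k,(a,b) in caps.items(): print(k,*tri([ray(C['scene'],a),ray(C['side'],b)]), onplane(C['scene'],a,82),onplane(C['side'],b,82))
for k,a in dict(y=(245.7,267.4),b=(220,283.1),g=(193,299),r=(162.3,316.7)).items(): print('clip',k,onplane(C['scene'],a,18))
for k,a,b in (('blackA',(197,194),(266,236)),('blackB',(190,309),(419.5,214))): print(k,*tri([ray(C['scene'],a),ray(C['side'],b)]),onplane(C['scene'],a,84),onplane(C['side'],b,84))
Q={'scene':[(337.5,147.5),(360.3,157),(312,213.9),(287.4,202)],'side':[(130,190),(147.5,176.7),(243,198.6),(227.5,213.8)]}
for n,q in Q.items():
    P=np.array([onplane(C[n],p,16) for p in q])[:,:2]; c=P.mean(0); y=(P[0]+P[1]-P[2]-P[3])/2
    print(n,P.tolist(),'c',c,'len',np.linalg.norm(y),'yaw',np.arctan2(-y[0],y[1]))
s=telemetry.get_state(); print(cv2.Rodrigues(s['eef_rot'])[0])
```

```text
yellow [533.5 -85.1  77.6] [np.float64(1.2807825192357574), np.float64(1.2807825192357805)] [536.1 -85.7  82. ] [527.2 -91.3  82. ]
blue [ 533.5 -137.6   80.3] [np.float64(0.035433082850787626), np.float64(0.0354330828507757)] [ 534.9 -138.2   82. ] [ 531.3 -139.1   82. ]
green [ 530.7 -194.5   78.8] [np.float64(0.20865917901411207), np.float64(0.2086591790141611)] [ 533.2 -195.5   82. ] [ 526.7 -196.7   82. ]
red [ 531.4 -249.4   81.6] [np.float64(0.4257450977950745), np.float64(0.4257450977952981)] [ 531.5 -249.1   82. ] [ 530.8 -250.2   82. ]
clip y [570.9 -85.4  18. ]
clip b [ 570.2 -140.9   18. ]
clip g [ 568.5 -195.1   18. ]
clip r [ 566.1 -252.5   18. ]
blackA [411.6 -81.7  79.5] [np.float64(2.1302876437234204), np.float64(2.1302876437234644)] [414.4 -81.5  84. ] [406.2 -89.2  84. ]
blackB [ 622.2 -225.2   80.4] [np.float64(2.7790605778672877), np.float64(2.7790605778672943)] [ 623.2 -223.2   84. ] [ 616.  -230.9   84. ]
scene [[418.98425019225897, 299.2374850985558], [478.60638061153816, 314.9095702299127], [544.9837593099239, 101.21038534571511], [486.8143847827852, 84.61490837857997]] c [482.3 200. ] len 224.42771001309964 yaw 0.30364394100992986
side [[412.025801016537, 296.498443072147], [469.1282505568795, 317.39406239395396], [539.3848169260157, 102.11541269107965], [481.30779374304416, 83.66855865097227]] c [475.5 199.9] len 225.13769479161544 yaw 0.31508368514736396
[[ 0.4 -0.   0.9]
 [-0.9  0.   0.4]
 [-0.  -1.   0. ]]
```

```bash
python3 -m inch '85 0 0 0 -9.67;85 0 0 0 -9.67;85 0 0 0 -9.67;85 0 0 0 -9.67;85 0 0 0 -9.67;85 0 0 0 -9.67;85 0 0 0 -9.67;85 0 0 0 0' 40; python3 -m inch '85 45 0 60 0;85 45 0 60 0;85 45 0 60 0;85 45 0 60 0;85 45 0 60 0;85 45 0 60 0;85 30 0 45 0;85 0 0 0 0'
python3 - <<'E'
from h import *
np.set_printoptions(precision=3,suppress=True)
c=optics.camera("wrist");cv2.imwrite("pics/w1.png",c["image"]);s=telemetry.get_state()
print(s['tool_pos'],cv2.Rodrigues(s['eef_rot'])[0],ray(c,(280,210)),c['fovy'])
E
```

```text
clock: 1.3
tool_pos: [237.5, -578.1, 231.2]
eef_rot: [-1.571, 0.001, -0.001]
wrist_force: [0.2, -0.5, -0.8]
finger_gap: 84.8
clock: 2.3
tool_pos: [494.0, -229.7, 231.4]
eef_rot: [-1.57, -0.002, 0.001]
wrist_force: [-0.5, -0.0, -0.9]
finger_gap: 85.1
[ 493.043 -231.523  231.348] [[ 1.    -0.    -0.001]
 [ 0.001 -0.     1.   ]
 [-0.    -1.    -0.   ]] (array([ 494.284, -158.225,  375.422]), array([ 0.002, -0.281, -0.96 ])) 62.47933985329045
```

View pics/w1.png

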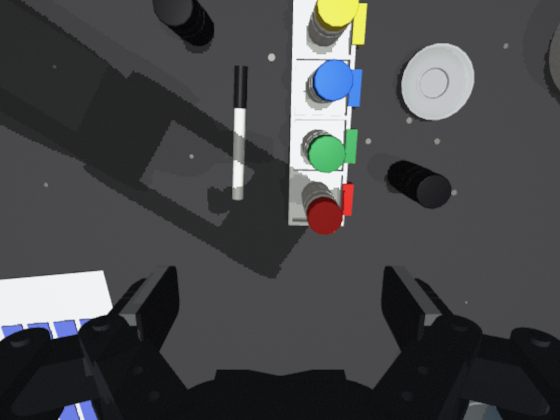

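The wrist view shows yellow (337,12), blue (333,80), green (326,153) and red (324,215) caps with their clips to the right. The black bottles at (190,20) and (425,187) are clear of the row.

Run:
```python
from h import *
np.set_printoptions(precision=1,suppress=True)
c=optics.camera("wrist")
for k in('yellow','blue','green','red'):
    lo,hi=COL[k]; lo=(lo[0],150,60)
    for a,p,s in blobs(c["image"],lo,hi,100)[:3]:
        if p[0]>300 and p[1]<260: print(k,a,p,s[:4],onplane(c,p,86)[:2],onplane(c,p,18)[:2])
```

```text
yellow 382 [337.8  14.8] [317   0  45  28] [537.  -92.6] [547.2 -76.8]
blue 1674 [338.9  79.5] [314  57  49  48] [ 540.  -138.1] [ 551. -133.]
red 1370 [331.  209.3] [308 180  47  52] [ 538.3 -244.2] [ 548.9 -264.1]
```

Run:
```python
from h import *
np.set_printoptions(precision=1,suppress=True)
c=optics.camera("wrist")
for k,p in dict(blue=(333,80),green=(326,153.5),red=(324,215)).items(): print(k,onplane(c,p,89)[:2])
for k,p in dict(y=(360.5,23.5),b=(355,88),g=(351,146),r=(348,200)).items(): print('clip',k,onplane(c,p,19)[:2])
```

```text
blue [ 534.5 -140. ]
green [ 531.1 -196.8]
red [ 531.4 -249.8]
clip y [568.  -85.6]
clip b [ 566.3 -142.1]
clip g [ 565.6 -198. ]
clip r [ 565.7 -254.8]
```

```bash
python3 -m inch '70 20 0 -10 0;70 17.5 0 -10 0;70 0 40 0 0;70 0 40 0 0;70 0 40 0 0;70 0 0 0 0'
python3 - <<'E'
from h import *
c=optics.camera("wrist");cv2.imwrite("pics/w2.png",c["image"]);print(telemetry.get_state()['tool_pos'])
E
```

```text
clock: 3.2
tool_pos: [526.3, -252.9, 107.5]
eef_rot: [-1.567, 0.008, 0.003]
wrist_force: [0.1, -0.3, -0.6]
finger_gap: 69.9
[ 528.20601224 -253.74714659  110.2562717 ]
```

View pics/w2.png

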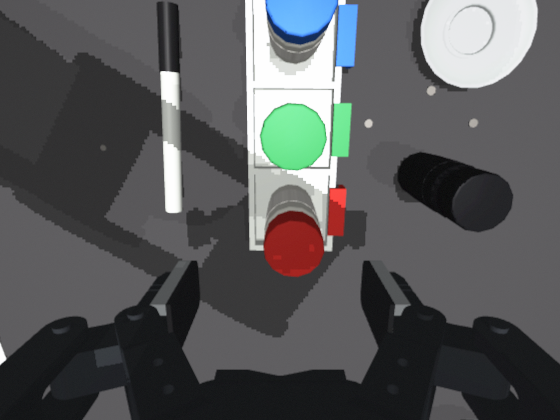

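The red cap (293,244) sits between the open fingers, slightly right of their midline, and nothing obstructs.

Run:
```python
from h import *
np.set_printoptions(precision=1,suppress=True)
c=optics.camera("wrist")
for p in((293,244),(293,136)): print(onplane(c,p,89))
s=telemetry.get_state();print(s['tool_pos'],s['eef_rot'])
```

```text
[ 535.5 -248.8   89. ]
[ 535.1 -194.6   89. ]
[ 529.7 -254.4  112.2] [-1.6  0.  -0. ]
```

```bash
python3 -m inch '70 3 0 4 0;70 0 35 0 0;70 0 34 0 0;70 0 0 0 0;70 0 0 0 0'; python3 -m inch '20 0 0 0 0;20 0 0 0 0;20 0 0 0 0;20 0 0 0 0;20 0 0 0 0;20 0 0 0 0' 40;  python3 -m inch '20 0 -30 0 0;20 0 -40 0 0;20 0 -40 0 0;20 0 0 0 0;20 0 0 0 0'
python3 - <<'E'
from h import *
c=optics.camera("side");cv2.imwrite("pics/s2.png",c["image"]);print(telemetry.get_state())
E
```

```text
clock: 3.92
tool_pos: [534.3, -249.7, 44.6]
eef_rot: [-1.572, -0.002, -0.002]
wrist_force: [0.2, -0.7, -0.1]
finger_gap: 70.0
clock: 4.68
tool_pos: [533.5, -249.6, 43.9]
eef_rot: [-1.572, -0.001, -0.001]
wrist_force: [-2.2, 0.6, 6.3]
finger_gap: 30.7
clock: 5.3
tool_pos: [532.5, -248.8, 151.9]
eef_rot: [-1.57, 0.0, 0.001]
wrist_force: [-0.3, -0.3, -1.2]
finger_gap: 30.8
{'clock': 5.35, 'qpos': array([-5.71193005e-01,  2.01999043e-01,  1.70369274e+00,  7.64358386e-06,
        1.23819244e+00, -5.71554658e-01]), 'joint_vel': array([ 2.29952168e-05,  1.52238944e-02,  1.03095452e-02,  1.44368357e-03,
       -2.51813071e-04,  1.90857609e-05]), 'joint_torque': array([ 1.85271972e-03, -4.83246481e+01, -3.82497954e+01,  1.96259207e-04,
       -4.00469976e-02,  2.20512225e-04]), 'tool_pos': array([ 531.99172148, -248.45153772,  150.9303105 ]), 'eef_rot': array([-1.56955045e+00,  1.22855888e-03,  1.79261345e-03]), 'wrist_force': array([-0.07140134,  0.76920962, -1.51611307]), 'moment': array([-0.00986556,  0.01055444, -0.00722741]), 'finger_gap': 30.64731548318603}
```

View pics/s2.png

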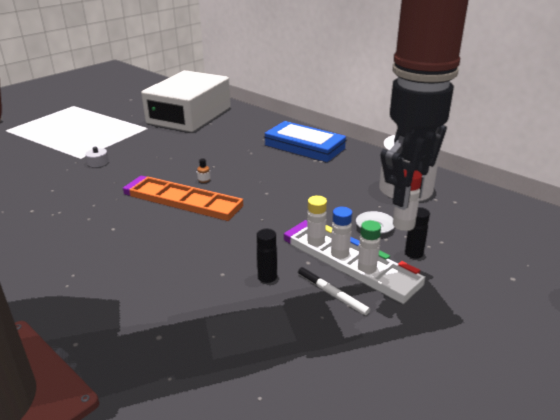

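The side view shows the red bottle held upright and lifted, with the other three still standing in the rack. Next I move over the orange rack and measure it from the wrist.

```bash
python3 -m inch '20 -5 0 40 0;20 -5 0 50 0;20 -5 0 50 0;20 -5 0 50 0;20 -5 0 50 0;20 -5 0 50 0;20 -5 0 50 0;20 -5 0 40 0';python3 -m inch '20 0 -20 20 0;20 0 -20 0 0;20 0 0 0 0;20 0 0 0 0'
python3 - <<'E'
from h import *
c=optics.camera("wrist");cv2.imwrite("pics/w3.png",c["image"]);print(telemetry.get_state()['tool_pos'])
np.save("w3.npy",dict(c),allow_pickle=True)
E
```

```text
clock: 6.35
tool_pos: [491.0, 132.7, 150.5]
eef_rot: [-1.571, 0.002, 0.003]
wrist_force: [0.5, 0.3, -1.3]
finger_gap: 30.7
clock: 6.85
tool_pos: [491.8, 150.6, 190.5]
eef_rot: [-1.571, 0.002, 0.002]
wrist_force: [-0.2, -0.8, -0.9]
finger_gap: 30.5
[491.69727735 150.52622184 190.45667629]
```

View pics/w3.png

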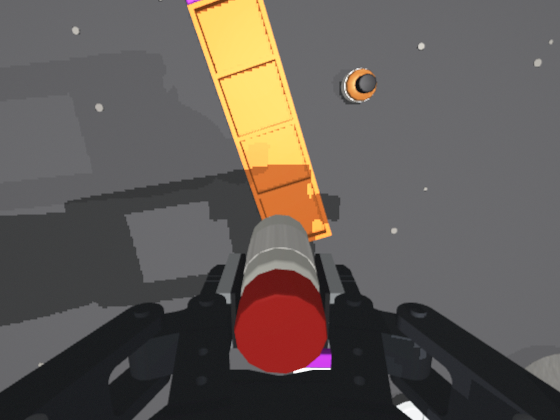

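The wrist view shows the orange rack with its purple end at the top (200,2) and divider centres near (248,70), (267,131) and (285,185). The red bottle hangs straight between the fingers.

Run:
```python
from h import *
np.set_printoptions(precision=1,suppress=True)
c=np.load("w3.npy",allow_pickle=True).item()
for p in((248,70),(267,131),(285,185.5),(190,8),(331,237)): print(p,onplane(c,p,16)[:2])
for yaw in(.30,.31): 
  for cen in((479,200),(481,200)):
    print(yaw,cen,[np.array(cen)+d*np.array([-np.sin(yaw),np.cos(yaw)]) for d in(84,28,-28,-84)])
b=cv2.resize(c["image"][0:250,180:340],(512,800)[0:2],interpolation=cv2.INTER_CUBIC)
```

```text
(248, 70) [464.7 253.8]
(267, 131) [480.5 202.6]
(285, 185.5) [496.9 152.6]
(190, 8) [418.4 301.2]
(331, 237) [542.3 101. ]
0.3 (479, 200) [array([454.2, 280.2]), array([470.7, 226.7]), array([487.3, 173.3]), array([503.8, 119.8])]
0.3 (481, 200) [array([456.2, 280.2]), array([472.7, 226.7]), array([489.3, 173.3]), array([505.8, 119.8])]
0.31 (479, 200) [array([453.4, 280. ]), array([470.5, 226.7]), array([487.5, 173.3]), array([504.6, 120. ])]
0.31 (481, 200) [array([455.4, 280. ]), array([472.5, 226.7]), array([489.5, 173.3]), array([506.6, 120. ])]
```

```bash
python3 -m inch '20 -12 0 43 0;20 -13 0 43 0;20 -12 0 44 0;20 0 40 0 0;20 0 40 0 0;20 0 40 0 0;20 0 0 0 0;20 0 0 0 0'
```

```text
clock: 7.9
tool_pos: [456.2, 280.9, 73.1]
eef_rot: [-1.571, -0.0, -0.0]
wrist_force: [0.3, 0.0, -0.3]
finger_gap: 30.9
```

```bash
python3 -m inch '20 -1 15 0 0;20 0 8 0 0;20 0 0 0 0;20 0 0 0 0'
python3 - <<'E'
from h import *
c=optics.camera("side");cv2.imwrite("pics/s3.png",cv2.resize(c["image"][90:240,90:290],(800,600),interpolation=2));print(telemetry.get_state()['tool_pos'])
E
```

```text
clock: 8.4
tool_pos: [454.8, 281.1, 49.5]
eef_rot: [-1.571, -0.001, 0.0]
wrist_force: [0.2, -0.3, -0.7]
finger_gap: 30.6
[454.93676164 281.11926889  49.66938085]
```

View pics/s3.png

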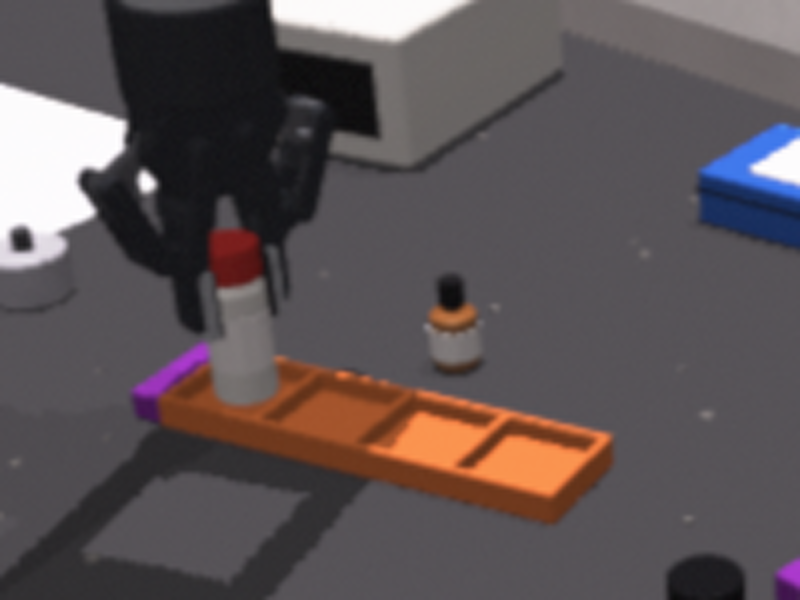

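The red bottle is inside the bay beside the purple block, a few mm above the floor. I lower it, release and rise.

```bash
python3 -m inch '20 0 3 0 0;20 0 1.5 0 0;20 0 1 0 0;20 0 0 0 0;20 0 0 0 0'; python3 -m inch '60 0 0 0 0;60 0 0 0 0;60 0 0 0 0;60 0 0 0 0;60 0 -20 0 0;60 0 -40 0 0;60 0 -40 0 0;60 0 0 0 0'; python3 -m inch '60 11 0 -55 0;60 11 0 -55 0;60 11 0 -55 0;60 10 0 -55 0;60 10 0 -55 0;60 10 0 -55 0;60 10 0 -55 0;60 0 0 0 0'
```

```text
clock: 9.07
tool_pos: [454.6, 281.0, 43.9]
eef_rot: [-1.571, -0.0, 0.0]
wrist_force: [-0.9, 0.2, 1.6]
finger_gap: 30.8
clock: 10.07
tool_pos: [457.3, 282.2, 148.0]
eef_rot: [-1.568, -0.006, -0.005]
wrist_force: [0.0, 0.6, 0.0]
finger_gap: 59.9
clock: 11.08
tool_pos: [527.6, -107.5, 142.9]
eef_rot: [-1.571, 0.004, -0.003]
wrist_force: [-0.8, 1.1, 0.1]
finger_gap: 60.0
```

```bash
python3 -m inch '65 5 0 -44 0;65 0 0 -44 0;65 0 0 0 0;65 0 0 0 0;65 0 0 0 0'
python3 - <<'E'
from h import *
np.set_printoptions(precision=1,suppress=True)
c=optics.camera("wrist");print(telemetry.get_state()['tool_pos'])
for k in('green','blue'):
    lo,hi=COL[k]
    h=cv2.cvtColor(c["image"],cv2.COLOR_BGR2HSV);m=cv2.inRange(h,lo,hi);m=cv2.morphologyEx(m,cv2.MORPH_OPEN,np.ones((25,25)))
    n,_,st,ce=cv2.connectedComponentsWithStats(m)
    for i in range(1,n): print(k,st[i],ce[i],onplane(c,ce[i],88))
E
```

```text
clock: 11.7
tool_pos: [532.7, -190.4, 143.4]
eef_rot: [-1.57, -0.001, 0.002]
wrist_force: [-0.0, 1.4, 0.8]
finger_gap: 64.8
[ 532.8 -190.5  143.6]
green [ 259  211   43   46 1833] [279.9 233.6] [ 533.3 -192.3   88. ]
```

```bash
python3 -m inch '65 0 40 -3.5 0;65 0 35 0 0;65 0 30 0 0;65 0 0 0 0;65 0 0 0 0'; python3 -m inch '20 0 0 0 0;20 0 0 0 0;20 0 0 0 0;20 0 0 0 0;20 0 0 0 0;20 0 0 0 0';  python3 -m inch '20 0 -30 0 0;20 0 -40 0 0;20 0 -40 0 0;20 0 0 0 0;20 0 0 0 0'
```

```text
clock: 12.38
tool_pos: [533.7, -195.4, 40.0]
eef_rot: [-1.571, -0.002, -0.0]
wrist_force: [0.5, -1.1, 0.2]
finger_gap: 65.1
clock: 13.12
tool_pos: [533.7, -196.0, 40.4]
eef_rot: [-1.572, -0.002, -0.001]
wrist_force: [-1.1, 0.3, 6.9]
finger_gap: 31.1
clock: 13.75
tool_pos: [532.4, -195.3, 148.2]
eef_rot: [-1.57, 0.0, 0.001]
wrist_force: [-0.5, 1.2, -1.8]
finger_gap: 30.7
```

```bash
python3 -m inch '20 -5 0 35 0;20 -7 0 50 0;20 -8 0 50 0;20 -8 0 50 0;20 -8 0 50 0;20 -8 0 50 0;20 -8 0 50 0;20 -5 0 40 0'; python3 -m inch '20 -4 0 40 0;20 0 0 0 0;20 0 0 0 0;20 0 0 0 0'
```

```text
clock: 14.75
tool_pos: [473.7, 181.1, 146.8]
eef_rot: [-1.571, 0.002, 0.004]
wrist_force: [0.4, -0.4, -1.0]
finger_gap: 30.9
clock: 15.25
tool_pos: [471.4, 218.4, 148.1]
eef_rot: [-1.571, 0.002, 0.0]
wrist_force: [0.4, -0.5, -0.5]
finger_gap: 30.9
```

```bash
python3 -m inch '20 0 0 9 0;20 0 35 0 0;20 0 35 0 0;20 0 28 0 0;20 0 0 0 0;20 0 0 0 0;20 0 0 0 0'
```

```text
clock: 16.12
tool_pos: [473.1, 228.9, 52.6]
eef_rot: [-1.57, -0.002, -0.002]
wrist_force: [0.1, 0.6, 0.8]
finger_gap: 30.9
```

Run:
```python
from h import *
c=optics.camera("side");cv2.imwrite("pics/s4.png",cv2.resize(c["image"][90:240,90:290],(800,600),interpolation=2));print(telemetry.get_state()['tool_pos'])
```

```text
[472.90431942 228.86430126  52.41821954]
```

View pics/s4.png

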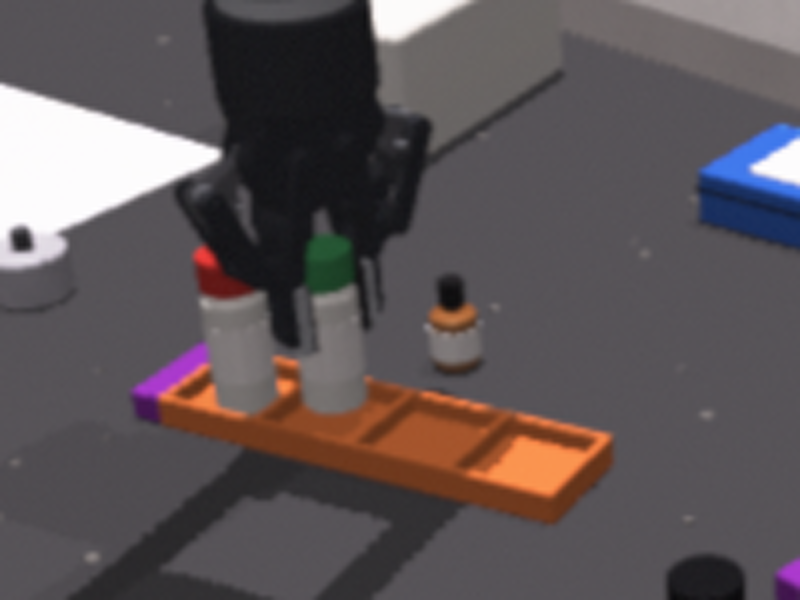

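Red stands upright in the bay by the block. Green hangs over the second bay, about 12 mm up and clear.

```bash
python3 -m inch '20 -1 6 -1 0;20 0 3.5 0 0;20 0 1.5 0 0;20 0 1 0 0;20 0 0 0 0;20 0 0 0 0'; python3 -m inch '60 0 0 0 0;60 0 0 0 0;60 0 0 0 0;60 0 0 0 0;60 0 -20 0 0;60 0 -40 0 0;60 0 -40 0 0;60 0 0 0 0'; python3 -m inch '65 8 0 -55 0;65 8 0 -55 0;65 8 0 -55 0;65 8 0 -55 0;65 8 0 -55 0;65 8 0 -55 0;65 8 0 -30 0;65 0 0 0 0';python3 -m inch '65 0 0 0 0'
```

```text
clock: 16.92
tool_pos: [470.5, 227.6, 40.3]
eef_rot: [-1.571, 0.0, 0.001]
wrist_force: [-6.9, -1.9, 14.5]
finger_gap: 30.7
clock: 17.92
tool_pos: [473.4, 228.3, 142.8]
eef_rot: [-1.569, -0.006, -0.005]
wrist_force: [-0.9, 0.7, 0.4]
finger_gap: 59.9
clock: 18.92
tool_pos: [526.4, -134.4, 137.6]
eef_rot: [-1.57, 0.003, -0.001]
wrist_force: [0.0, 0.3, 0.2]
finger_gap: 65.1
clock: 19.05
tool_pos: [526.0, -131.7, 137.7]
eef_rot: [-1.57, 0.001, 0.002]
wrist_force: [1.1, -0.7, -0.1]
finger_gap: 64.9
```

```bash
python3 -m inch '65 7 0 -4 0;65 0 0 0 0;65 0 0 0 0'
python3 - <<'E'
from h import *
np.set_printoptions(precision=1,suppress=True)
c=optics.camera("wrist");print(telemetry.get_state()['tool_pos'])
for k in('blue',):
    lo,hi=COL[k]
    h=cv2.cvtColor(c["image"],cv2.COLOR_BGR2HSV);m=cv2.inRange(h,lo,hi);m=cv2.morphologyEx(m,cv2.MORPH_OPEN,np.ones((25,25)))
    n,_,st,ce=cv2.connectedComponentsWithStats(m)
    for i in range(1,n): print(k,st[i],ce[i],onplane(c,ce[i],88))
E
```

```text
clock: 19.42
tool_pos: [533.9, -135.9, 138.8]
eef_rot: [-1.571, -0.001, 0.001]
wrist_force: [0.3, 0.4, 0.1]
finger_gap: 64.6
[ 533.8 -136.   138.8]
blue [ 261  209   44   47 1914] [282.4 232. ] [ 536.1 -135.2   88. ]
```

```bash
python3 -m inch '65 1 39 -2 0;65 0 35 0 0;65 0 25 0 0;65 0 0 0 0;65 0 0 0 0'; python3 -m inch '20 0 0 0 0;20 0 0 0 0;20 0 0 0 0;20 0 0 0 0;20 0 0 0 0;20 0 0 0 0';  python3 -m inch '20 0 -30 0 0;20 0 -40 0 0;20 0 -40 0 0;20 0 0 0 0;20 0 0 0 0'; python3 -m inch '20 -3 0 30 0;20 -6 0 45 0;20 -6 0 50 0;20 -7 0 50 0;20 -6 0 50 0;20 -6 0 40 0;20 -6 0 30 0;20 0 0 0 0';python3 -m inch '20 0 0 0 0;20 0 0 0 0'
```

```text
clock: 20.1
tool_pos: [535.6, -138.7, 40.9]
eef_rot: [-1.571, -0.001, -0.001]
wrist_force: [0.3, -0.6, 0.3]
finger_gap: 65.0
clock: 20.85
tool_pos: [535.6, -138.9, 41.3]
eef_rot: [-1.572, -0.002, -0.001]
wrist_force: [-1.4, 0.3, 6.1]
finger_gap: 30.4
clock: 21.48
tool_pos: [534.4, -138.3, 149.3]
eef_rot: [-1.571, 0.0, 0.001]
wrist_force: [-0.3, -0.0, -0.8]
finger_gap: 30.5
clock: 22.48
tool_pos: [492.8, 158.1, 147.8]
eef_rot: [-1.571, 0.0, 0.006]
wrist_force: [-0.1, -0.4, -1.1]
finger_gap: 30.6
clock: 22.72
tool_pos: [494.6, 155.5, 149.2]
eef_rot: [-1.571, 0.001, 0.0]
wrist_force: [-0.9, 0.0, -0.8]
finger_gap: 31.1
```

```bash
python3 -m inch '20 -6 0 18 0;20 0 0 0 0;20 0 33 0 0;20 0 33 0 0;20 0 30 0 0;20 0 0 0 0;20 0 0 0 0;20 0 0 0 0'
python3 - <<'E'
from h import *
c=optics.camera("side");cv2.imwrite("pics/s5.png",cv2.resize(c["image"][90:240,90:290],(800,600),interpolation=2));print(telemetry.get_state()['tool_pos'])
E
```

```text
clock: 23.72
tool_pos: [490.1, 174.8, 55.6]
eef_rot: [-1.57, -0.003, -0.002]
wrist_force: [1.1, 0.3, -0.8]
finger_gap: 30.5
[489.99804064 174.74675389  55.47211342]
```

View pics/s5.png

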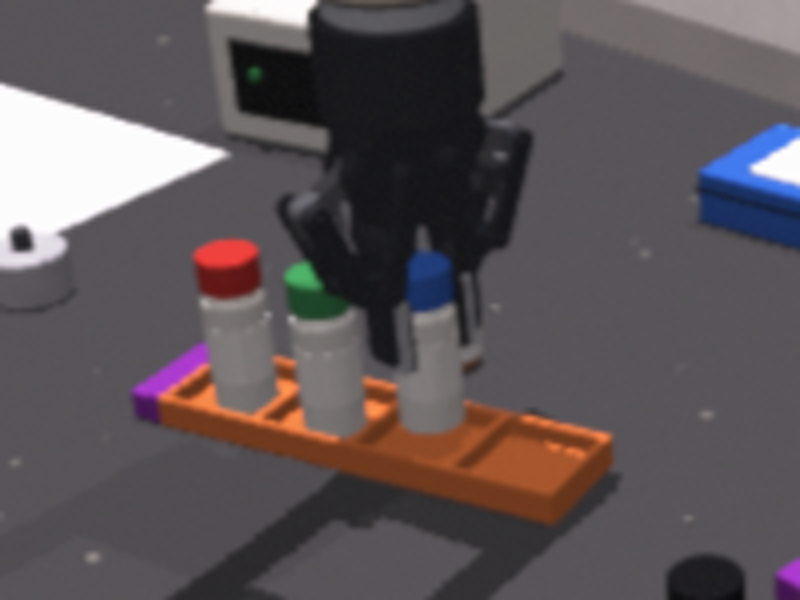

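Red and green stand upright in bays 1 and 2. Blue is above bay 3, so I lower it.

```bash
python3 -m inch '20 -1 7 -0.5 0;20 0 4 0 0;20 0 1.5 0 0;20 0 1 0 0;20 0 0 0 0;20 0 0 0 0'; python3 -m inch '60 0 0 0 0;60 0 0 0 0;60 0 0 0 0;60 0 0 0 0;60 0 -20 0 0;60 0 -40 0 0;60 0 -40 0 0;60 0 0 0 0'; python3 -m inch '65 7 0 -40 0;65 7 0 -45 0;65 7 0 -45 0;65 7 0 -45 0;65 7 0 -40 0;65 7 0 -30 0;65 3 0 -14 0;65 0 0 0 0';python3 -m inch '65 0 0 0 0;65 0 0 0 0'
python3 - <<'E'
from h import *
np.set_printoptions(precision=1,suppress=True)
c=optics.camera("wrist");print(telemetry.get_state()['tool_pos'])
h=cv2.cvtColor(c["image"],cv2.COLOR_BGR2HSV);m=cv2.inRange(h,*COL['yellow']);m=cv2.morphologyEx(m,cv2.MORPH_OPEN,np.ones((25,25)))
n,_,st,ce=cv2.connectedComponentsWithStats(m)
for i in range(1,n): print(st[i],ce[i],onplane(c,ce[i],88))
E
```

```text
clock: 24.52
tool_pos: [487.3, 174.0, 41.3]
eef_rot: [-1.571, 0.001, 0.002]
wrist_force: [-6.7, -1.8, 11.1]
finger_gap: 30.5
clock: 25.52
tool_pos: [490.5, 174.6, 144.3]
eef_rot: [-1.569, -0.006, -0.005]
wrist_force: [-0.0, -0.4, -0.3]
finger_gap: 59.7
clock: 26.52
tool_pos: [532.4, -85.2, 139.5]
eef_rot: [-1.57, 0.002, 0.0]
wrist_force: [0.3, 0.7, -0.4]
finger_gap: 65.0
clock: 26.78
tool_pos: [532.6, -83.9, 140.2]
eef_rot: [-1.571, -0.001, 0.002]
wrist_force: [0.1, -0.2, -0.2]
finger_gap: 65.2
[532.7 -84.  140.3]
[ 264  207   44   47 1916] [285.4 230.1] [536.6 -82.4  88. ]
```

```bash
python3 -m inch '65 3 39 -1.5 0;65 0 35 0 0;65 0 26 0 0;65 0 0 0 0;65 0 0 0 0'; python3 -m inch '20 0 0 0 0;20 0 0 0 0;20 0 0 0 0;20 0 0 0 0;20 0 0 0 0;20 0 0 0 0';  python3 -m inch '20 0 -30 0 0;20 0 -40 0 0;20 0 -40 0 0;20 0 0 0 0;20 0 0 0 0'; python3 -m inch '20 -4 0 25 0;20 -6 0 35 0;20 -6 0 40 0;20 -6 0 40 0;20 -4 0 25 0;20 -4 0 20 0;20 0 0 0 0;20 0 0 0 0'
```

```text
clock: 27.45
tool_pos: [536.6, -86.4, 41.4]
eef_rot: [-1.571, -0.002, -0.0]
wrist_force: [-0.1, -0.4, 0.2]
finger_gap: 65.3
clock: 28.2
tool_pos: [536.6, -86.8, 41.8]
eef_rot: [-1.571, -0.002, -0.001]
wrist_force: [-1.6, 0.2, 5.0]
finger_gap: 30.5
clock: 28.82
tool_pos: [535.4, -86.4, 149.9]
eef_rot: [-1.571, 0.0, 0.001]
wrist_force: [0.9, 0.7, -0.5]
finger_gap: 30.9
clock: 29.82
tool_pos: [505.1, 98.1, 149.2]
eef_rot: [-1.571, 0.001, 0.002]
wrist_force: [1.0, 0.8, -0.4]
finger_gap: 30.5
```

```bash
python3 -m inch '20 0 0 22.5 0;20 0 0 0 0;20 0 33 0 0;20 0 33 0 0;20 0 30 0 0;20 0 0 0 0;20 0 0 0 0;20 0 0 0 0'
```

```text
clock: 30.82
tool_pos: [507.2, 120.8, 56.0]
eef_rot: [-1.571, -0.002, -0.002]
wrist_force: [-0.8, 0.2, -1.3]
finger_gap: 30.7
```

```bash
python3 -m inch '20 -1 7 0 0;20 0 4 0 0;20 0 1.5 0 0;20 0 0.7 0 0;20 0 0 0 0;20 0 0 0 0'; python3 -m inch '60 0 0 0 0;60 0 0 0 0;60 0 0 0 0;60 0 0 0 0;60 0 -20 0 0;60 0 -40 0 0;60 0 -40 0 0;60 0 0 0 0'; python3 -m inch '60 0 -30 -45 0;60 0 -30 -45 0;60 0 0 -45 0;60 0 0 -45 0;60 0 0 0 0;60 0 0 0 0'
python3 - <<'E'
from h import *
C={n:optics.camera(n)for n in("scene","side")}
o=np.zeros((600,800,3),np.uint8)
o[:,:400]=cv2.resize(C["scene"]["image"][90:240,270:370],(400,600),interpolation=2)
o[:300,400:]=cv2.resize(C["side"]["image"][140:230,110:260],(400,300)[:2],interpolation=2)
o[300:,400:]=cv2.resize(C["scene"]["image"],(400,300))
cv2.imwrite("pics/f.png",o)
E
```

```text
clock: 31.58
tool_pos: [504.4, 121.1, 41.8]
eef_rot: [-1.571, 0.0, 0.001]
wrist_force: [-4.8, -0.6, 7.4]
finger_gap: 30.4
clock: 32.58
tool_pos: [507.6, 121.3, 145.1]
eef_rot: [-1.57, -0.006, -0.006]
wrist_force: [-0.0, 0.3, -0.8]
finger_gap: 59.8
clock: 33.33
tool_pos: [504.3, -58.6, 200.1]
eef_rot: [-1.57, 0.002, 0.001]
wrist_force: [-0.2, 0.2, -0.6]
finger_gap: 59.7
```

View pics/f.png

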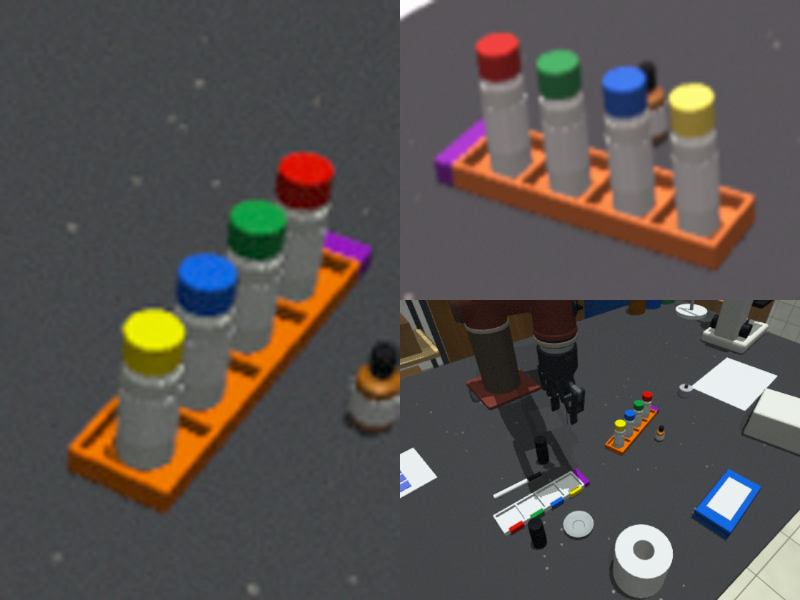

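All four bottles stand upright in their own bays, red nearest the purple block, then green, blue and yellow. The gripper is away and empty. One numeric check of cap positions, then hand in.

Run:
```python
from h import *
from workcell import job_done
np.set_printoptions(precision=1,suppress=True)
C={n:optics.camera(n)for n in("scene","side")}
for k in('red','green','blue','yellow'):
    r=[]
    for n,(x0,y0,x1,y1) in dict(scene=(280,110,370,230),side=(110,140,265,230)).items():
        lo,hi=COL[k]; lo=(max(lo[0]-3,0) if k!='blue' else lo[0],110,50)
        a,p,s=blobs(C[n]["image"][y0:y1,x0:x1],lo,hi)[0]; r.append(ray(C[n],(s[0]+s[2]/2-.5+x0,s[1]+s[3]/2-.5+y0)))
    print(k,*tri(r))
print(job_done())
```

```text
red [452.1 283.7  78.9] [np.float64(0.17592193371082204), np.float64(0.17592193371075734)]
green [468.  231.   79.6] [np.float64(1.1285827838021891), np.float64(1.12858278380217)]
blue [485.9 176.6  80. ] [np.float64(0.2581344077120813), np.float64(0.25813440771213236)]
yellow [502.5 123.9  80. ] [np.float64(0.40416416911474545), np.float64(0.40416416911474423)]
the job is handed in; nothing more can be done
None
```

All four bottles are in the orange rack in reverse order: yellow farthest from the purple end, then blue, green and red beside the purple block. I handed the job in at about 33 s of the 107 s limit.

- **Pictures:** The last pictures show each bottle upright in its own bay, let go, with the gripper well away.
- **Height:** Triangulated cap centres are all at 79–80 mm. Before the move, bottles on the white rack's floor read 78–82 mm, so all four stand on the bay floors.
- **Forces:** The highest wrist force I read was about 16 N, when setting green down. I only read it at the end of each move.
- **Disagreement:** The cap positions came out about 4–5 mm from my planned bay centres, all shifted the same way. The scene and side cameras had also disagreed with each other by up to about 7 mm when I first located the orange rack, so I put this down to calibration. It is within the 10 mm clearance in each bay.

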